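# Hold the carburettor to the intake boot while the mechanic screws it on

## Task

Lift the carburettor out of the parts tray and bring its mounting face squarely up to the rubber intake boot of the engine, upright and with its two screw holes in line with those of the boot. Press it straight on with a steady push of about 12 N (7 to 17 N is right; never over 25 N, which would crush the boot) and stay like that: the program finishes while you are still gripping and pressing it, so that the mechanic can put in the two screws. Leave the other things in the tray and on the bench where they are.

Things in the scene. Friction and masses are not known exactly. Their poses are not given: they have to be found in the camera images.
- carb_center (a point): centre of the carburettor: a small aluminium block with thin steel covers on its top and underside, 36 mm along its bore (its x axis), 46 mm wide (y, the two flat plain sides to grip, firmly if need be), 42 mm high (z; it stands upright in the tray). 0.13 to 0.23 kg. A lever on top rises 5 mm. Flat mounting face on +x; on -x a round throat with brass choke plate and small stubs, up to 9 mm out.
- carb_face (a point): centre of the carburettor's flat mounting face (44 mm wide, 38 mm high) and of its round bore, 18 mm along +x from carb_center at the same height; x points straight out of the face, z up. The two screw holes lie 16.5 mm to either side (y) at this height.
- carb: the whole carburettor; origin at the centre of its underside, 21 mm below carb_center, same axes.
- boot_face (a point): centre of the free end face of the engine's black rubber intake boot, 155 mm above the bench. x points level into the engine (the direction to press), z up; it moves with the boot. The end flange is 44 mm wide (y) and 40 mm high (z), 8 mm thick, with a dark round mouth and a brass-ringed screw hole 16.5 mm to either side. Fitted, carb_face lies on boot_face with all axes parallel.
- boot: the rubber boot, origin at boot_face and same axes. It gives straight back into the engine like a spring, 2 N for each mm (12 N = 6 mm), and is solid after 12.5 mm; it springs out again when let go.
- engine: small engine bolted to a blue bench stand (base plate 190 x 160 x 12 mm); fins 82 mm wide and up to 200 mm high, spark plug up to 231 mm. Origin on the bench under it, axes as boot_face. The boot looks to the right of the bench, where the tray is; its resting face is 85 mm from the origin along -x, 54 mm out from the fins; the base plate ends 80 mm from the origin.
- tray: shallow steel parts tray fixed to the bench, outside 220 x 340 x 36 mm (x, y, z), walls and floor 4 mm; origin under its centre. The carburettor and the muffler lie in its two halves along y, either way round, the plug near its -x wall.
- muffler_center (a point): centre of the dark sheet-steel muffler box in the tray, 54 x 76 x 42 mm (x, y, z), to be left alone.
- plug: spark plug lying in the tray along its x axis, 54 mm long, 19 mm thick, to be left alone.
- tdriver: T-handle driver lying on the bench, shaft 0.18 m along x, black handle 90 mm long, to be left alone.
- tin: squat black and yellow grease tin, 72 mm across and 85 mm high, to be left alone.
- oil: white plastic bottle with red cap, 72 mm across and 150 mm high, to be left alone.
- screwdriver: screwdriver lying on the bench, to be left alone.
- airfilter: black and grey air filter lying on the bench, 70 x 90 x 30 mm, to be left alone.
Mind the look-alikes: they are no part of the job. Several things look just like the carb: the one meant starts farthest to the robot's right.

How it is judged:
By the outcome, as a careful person would: the job done as asked, in the order asked, and still so for the second after the job is handed in, while the arm keeps its last pose, push and grip.
It also fails if it takes over 48 s, if anything falls off the work surface, if the arm or the gripper's body presses on something with over 40 N, if the wrist force passes 120 N, or if a joint passes its speed limit or range.

## Robot

A 6-joint arm with a two-finger parallel gripper is mounted at the origin on the work surface. World frame = base frame: x ahead of the robot, y to its left, z up, the work surface at z = 0. Lengths are in m, angles in rad, forces in N, time in s.
With the tool pointing down it reaches from about 0.325 to 0.775 m from the base axis. Payload 5.5 kg.
Tool frame: the origin (TCP) lies between the finger pads; the fingertips stand 8 mm ahead of it and the grasp point (between the pads) lies 11 mm behind it (tcp_to_tips is the distance from the TCP to the fingertips, in m); z points along the fingers, y is the direction in which the jaws open and shut (so a half turn about z gives the same grasp; the last joint's range is limited). The gripper opens to 88 mm and grips with 3 to 60 N. Pads are 20 mm wide; open, the fingers measure 115 mm over their backs; the gripper's body (75 mm by 178 mm) begins 61 mm behind the grasp point.
Start: joints at [-1.322, 0.091, 1.231, -0, 1.82, -0.057], TCP at [0.181, -0.572, 0.231] pointing down, gripper open.
Joint ranges: [-2.87, 2.87], [-0.86, 2.18], [0.17, 2.46], [-1.51, 4.65], [0.06, 2.69], [-2.65, 2.65]. Speed limits (rad/s): [2.57, 2.57, 3.01, 3.14, 3.14, 3.14].

## Interface

Orientations are given as a unit quaternion [w, x, y, z].
In Python, from bench import * gives the robot as it stands. Calls block until the motion is done:
- move_to(position, orientation): joint-space move of the TCP to a pose.
- move_l(position, speed=0.15, orientation=None): straight line of the TCP; orientation=None keeps the orientation; speed is the mean speed in m/s.
- movej(angles): joint-space move.
- gripper_open() and close(): open the fingers fully, or close them until they stop; the grip force is fixed at half the most.
- hold(seconds).
- inverse_kinematics(position, orientation): joint angles nearest the present ones, or None.
- state(): the state.
- get_image(name): name is "side" or "top"; returns a dict with "frame" (384x512x3 uint8, blue, green, red), "depth" (384x512 float32, m along the optical axis (not along the pixel's ray), 0 where there is no reading), "camera_matrix" (3x3 intrinsics, pixels), "k1" (the pictures are not rectified: a ray, as slopes to the right and down, at radius r is drawn at 1 + k1 r^2 times it, then the intrinsics apply), "view" (4x4, takes a point from world to camera coordinates). Camera axes: x right, y up, looking along -z (the intrinsics and any distortion apply to the point x, -y, -z); pixel columns grow to the right and rows downward; lengths in m; the calibration is good to about 2 mm. A picture is of the moment at which its call begins.
A pose or a line that the arm cannot do raises IKError and nothing moves.
- job_done(): hands the job in, once; it reports no verdict.
The state is a dict: "time": time; "joint_pos": joint angles; "dq": joint speeds; "joint_torque": joint torques, N m; "ee_pos": TCP position; "ee_rot": TCP orientation; "ft_force": force on the tool from outside, world axes, zero at the start; "moment": the same for the moment, N m; "finger_gap": finger opening in m.
Only numpy, scipy, OpenCV 4.12 (cv2) and the standard library are available. Lean on these libraries where they do the work, as an engineer would, in place of code of your own. Each camera call takes 0.05 s, during which the arm holds its last target.

## Working session

There is one attempt and no reset: what is moved stays moved. The work goes in short steps, each a Python script; the robot and the scene stay as the last script left them, time stands still between calls to the robot, and variables do not carry over. Pictures are saved under pics/ and viewed, and the job is handed in when it is done.

```bash
ls; mkdir -p pics; cat > h.py <<'E'
from bench import *
import numpy as np, cv2
def snap(n,tag):
    d=get_image(n); cv2.imwrite(f'pics/{tag}.png',d['frame']); np.savez(f'pics/{tag}.npz',**{k:np.asarray(v) for k,v in d.items()}); return d
def load(tag): return dict(np.load(f'pics/{tag}.npz'))
def rays(d,px):
    px=np.asarray(px,float).reshape(-1,1,2); K=d['camera_matrix']; k1=float(d['k1'])
    # r_d = r(1+k1 r^2): standard OpenCV radial model
    u=cv2.undistortPointsIter(px,K,np.array([k1,0,0,0.]),None,None,(3,50,1e-10)).reshape(-1,2)
    V=d['view']; R=V[:3,:3]; t=V[:3,3]
    dirs=np.c_[u[:,0],-u[:,1],-np.ones(len(u))]
    return -R.T@t, dirs@R   # dirs scaled to unit depth
def plane(d,px,z):
    o,D=rays(d,px); s=(z-o[2])/D[:,2]; return o+s[:,None]*D
def depthpts(d,px):
    px=np.asarray(px); o,D=rays(d,px); z=d['depth'][px[:,1].astype(int),px[:,0].astype(int)]
    return o+z[:,None]*D
def proj(d,P):
    P=np.atleast_2d(P); V=d['view']; c=P@V[:3,:3].T+V[:3,3]
    u=np.c_[c[:,0]/-c[:,2],-c[:,1]/-c[:,2]]; r2=(u**2).sum(1,keepdims=True); u=u*(1+float(d['k1'])*r2)
    K=d['camera_matrix']; return np.c_[u[:,0]*K[0,0]+K[0,2],u[:,1]*K[1,1]+K[1,2]]
E
python3 - <<'E'
from h import *
s=state(); print(s)
for n in('side','top'):
    d=snap(n,n+'0'); o,D=rays(d,[[256,192]]); print(n,o,D,d['k1'],d['camera_matrix'].tolist(),(d['depth']>0).mean())
    cv2.imwrite(f'pics/{n}0big.png',cv2.resize(d['frame'],(800,600),interpolation=cv2.INTER_CUBIC))
E
```

```text
pics
{'time': 0.0, 'joint_pos': array([-1.32171973e+00,  9.18376123e-02,  1.23187875e+00, -3.85949684e-05,
        1.81978515e+00, -5.66919949e-02]), 'dq': array([ 1.19056628e-03, -8.41201088e-04, -1.57342522e-03, -5.86684769e-06,
       -8.44115908e-05, -1.94646484e-04]), 'joint_torque': array([-2.01938776e-03, -4.46456265e+01, -4.06454480e+01,  6.95136096e-02,
        2.90397514e-02, -1.46905622e-04]), 'ee_pos': array([ 0.18053748, -0.57190145,  0.22952361]), 'ee_rot': array([-9.48218910e-04,  9.88336213e-01,  1.52284666e-01, -1.10287533e-04]), 'ft_force': array([-0.45220148,  0.08548734,  0.57076116]), 'moment': array([ 0.04538845, -0.02793648, -0.00978047]), 'finger_gap': 0.08757979108598593}
side [ 0.37870639 -0.67607555  1.05442344] [[ 0.10644849  0.61356126 -0.78245936]] -0.11735079707707549 [[431.35896192218814, 0.0, 258.40696760111325], [0.0, 431.35896192218814, 192.20431539822837], [0.0, 0.0, 1.0]] 0.9959716796875
top [0.48345549 0.07987697 1.07037756] [[ 0.06497362 -0.01893462 -0.99775336]] 0.03096889372218805 [[349.6046532175272, 0.0, 255.17349838407037], [0.0, 349.6046532175272, 195.24708948862548], [0.0, 0.0, 1.0]] 0.9960174560546875
```

View pics/side0big.png

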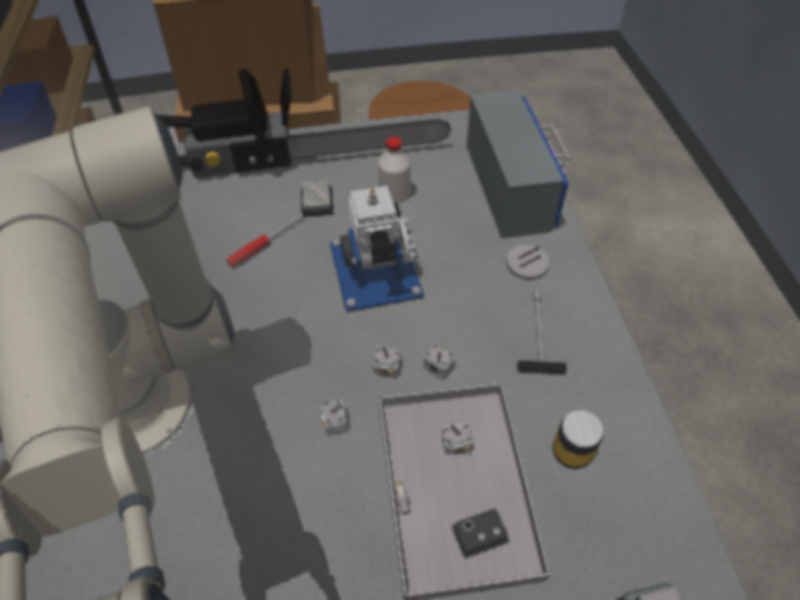

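View pics/top0big.png

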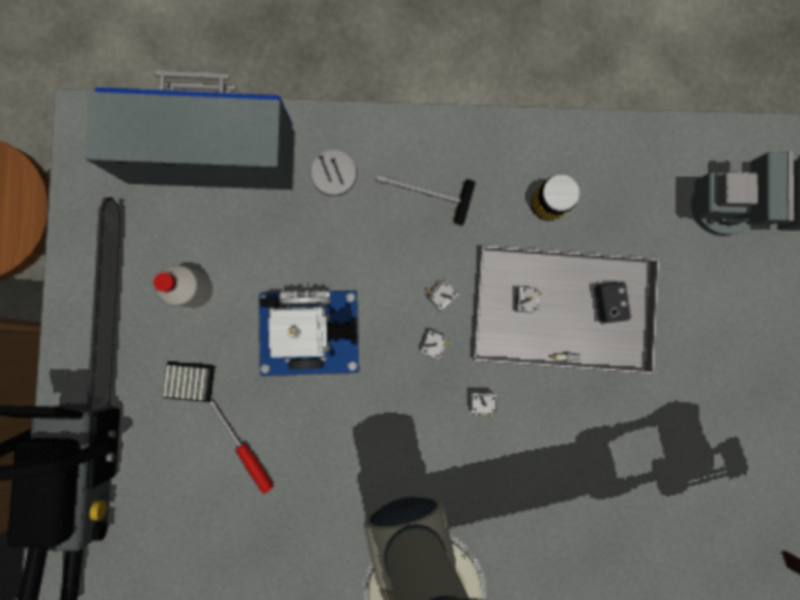

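The side view shows the boot facing the tray, and the wanted carb in the tray at about (457,437) in the 800-wide picture. The top view shows it at (527,298), the engine at (300,333) and three look-alikes outside the tray. I'll zoom in on these.

```bash
python3 - <<'E'
from h import *
def crop(d,x0,y0,w,h): return cv2.resize(d['frame'][y0:y0+h,x0:x0+w],(400,300),interpolation=cv2.INTER_CUBIC)
s=load('side0');t=load('top0')
a=np.vstack([np.hstack([crop(s,264,255,60,45),crop(t,312,172,52,39)]),np.hstack([crop(s,205,115,80,60),crop(t,160,175,80,60)])])
cv2.imwrite('pics/z0.png',a)
E
```

```text
(no output)
```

View pics/z0.png

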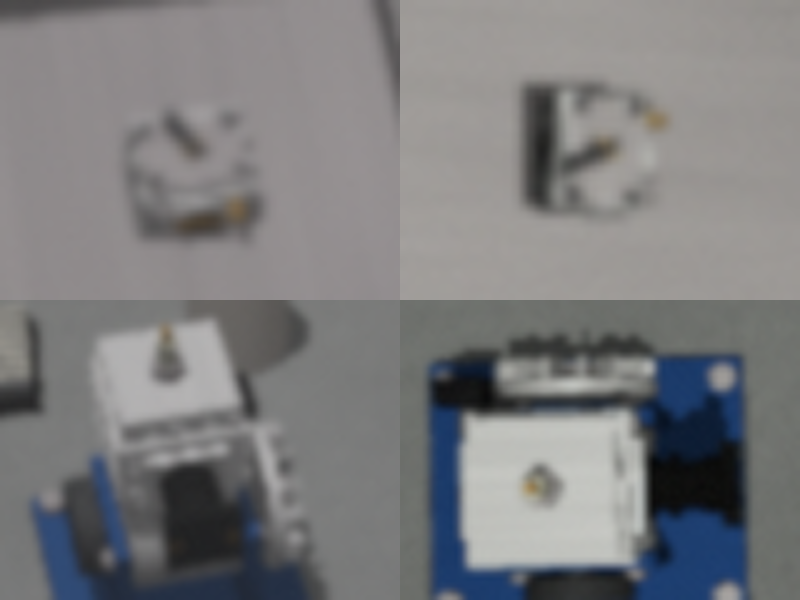

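Zoomed in, the carb's brass throat faces world -y, so its mounting face already looks towards the boot. Next I'll measure with depth and colour masks in both views.

```bash
cat >> h.py <<'E'
def cloud(d):
    h,w=d['depth'].shape; g=np.stack(np.meshgrid(np.arange(w),np.arange(h)),-1).reshape(-1,2)
    P=depthpts(d,g).reshape(h,w,3); P[d['depth']<=0]=np.nan; return P
E
python3 - <<'E'
from h import *
np.set_printoptions(precision=4,suppress=True)
for n in('side','top'):
    d=load(n+'0'); P=cloud(d); f=d['frame']; hsv=cv2.cvtColor(f,cv2.COLOR_BGR2HSV)
    print(n,'bench z',np.nanmedian(P[...,2][(np.abs(P[...,0]-.45)<.05)&(np.abs(P[...,1]+.02)<.03)]))
    # blue plate
    m=((hsv[...,0]>100)&(hsv[...,0]<125)&(hsv[...,1]>150)&(P[...,1]<.4)&(P[...,0]<.7)&(P[...,2]<.03)&(P[...,2]>0)).astype(np.uint8)
    print(' plate n',m.sum(),'z',np.median(P[...,2][m>0]))
    ys,xs=np.nonzero(m); W=plane(d,np.c_[xs,ys],.012)[:,:2]
    r=cv2.minAreaRect(W.astype(np.float32)*1000); print(' plate rect mm',r)
    # carb region
    b=(slice(255,300),slice(264,324)) if n=='side' else (slice(172,211),slice(312,364))
    Q=P[b].reshape(-1,3); k=Q[:,2]>.02; print(' tray floor',np.nanmedian(Q[~k,2]))
    Q=Q[k]; print(' carb pts',len(Q), np.percentile(Q[:,2],[5,25,50,75,95]))
    top=Q[(Q[:,2]>.038)]; print(' top',len(top),np.median(top,0),top.min(0),top.max(0)); print(cv2.minAreaRect((top[:,:2]*1000).astype(np.float32)))
    # boot
    k=(np.abs(P[...,0]-.46)<.1)&(P[...,1]>.05)&(P[...,1]<.3)&(P[...,2]>.10)&(P[...,2]<.185)
    ys,xs=np.nonzero(k); B=P[k]; k2=B[:,1]<np.nanmin(B[:,1])+.02; print(' boot-ish',len(B),k2.sum(),np.nanmin(B,0),np.median(B[k2],0),B[k2].min(0),B[k2].max(0))
E
```

```text
side bench z 0.0012251227083072136
 plate n 95 z 0.01231961305681395
 plate rect mm ((445.9856872558594, 184.3599853515625), (67.09619140625, 111.81356811523438), 56.402610778808594)
 tray floor 0.004724036760985206
 carb pts 329 [0.024  0.0375 0.0447 0.0477 0.0507]
 top 237 [ 0.5585 -0.1828  0.0463] [ 0.5366 -0.2081  0.0383] [ 0.5827 -0.16    0.0541]
((559.8265380859375, -184.08604431152344), (46.36079406738281, 46.6495246887207), 86.70285034179688)
 boot-ish 920 188 [0.4204 0.1321 0.1   ] [0.4896 0.137  0.1613] [0.4683 0.1321 0.133 ] [0.5121 0.1514 0.1779]
top bench z -0.00016229297807868193
 plate n 885 z 0.01054369043922776
 plate rect mm ((484.60595703125, 234.65052795410156), (153.3640899658203, 182.8012237548828), 3.1375224590301514)
 tray floor 0.0028981380812533875
 carb pts 223 [0.0311 0.0401 0.0439 0.0456 0.0491]
 top 179 [ 0.5598 -0.1801  0.0444] [ 0.5367 -0.2005  0.038 ] [ 0.5818 -0.1636  0.0526]
((559.24658203125, -182.0443572998047), (36.88071060180664, 45.192813873291016), 89.84074401855469)
 boot-ish 884 116 [0.4203 0.1335 0.1004] [0.4896 0.1409 0.1712] [0.4679 0.1335 0.1327] [0.5115 0.1527 0.1775]
```

```bash
python3 - <<'E'
from h import *
np.set_printoptions(precision=4,suppress=True)
for n in('side','top'):
    d=load(n+'0'); P=cloud(d); f=d['frame']
    # carb flat sides: mask by depth, extreme pixels per image row/col on top plane
    b=(slice(255,300),slice(264,324)) if n=='side' else (slice(172,211),slice(312,364))
    Q=P[b]; m=(Q[...,2]>.035)
    L=[];R=[]
    if n=='side':
        for i in range(m.shape[0]):
            j=np.nonzero(m[i])[0]
            if len(j)>15: L.append(Q[i,j[0]]);R.append(Q[i,j[-1]])
    else:
        for i in range(m.shape[1]):
            j=np.nonzero(m[:,i])[0]
            if len(j)>12: L.append(Q[j[0],i]);R.append(Q[j[-1],i])
    for S in(L,R):
        S=np.array(S); p=np.polyfit(S[:,1],S[:,0],1); print(n,'edge x med',np.median(S[:,0]),'slope deg',np.degrees(np.arctan(p[0])),len(S))
    # boot face plane
    k=(np.abs(P[...,0]-.49)<.025)&(P[...,1]>.12)&(P[...,1]<.155)&(P[...,2]>.12)&(P[...,2]<.185)
    B=P[k]
    if n=='side':
        F=B[(B[:,2]<.172)&(np.abs(B[:,0]-.49)<.018)]
        for it in range(4):
            A=np.c_[F[:,0]-.49,F[:,2]-.155,np.ones(len(F))]; c=np.linalg.lstsq(A,F[:,1],rcond=None)[0]; r=F[:,1]-A@c; F=F[np.abs(r)<max(2*np.std(r),.001)]
        print('boot plane y=',c,'yaw deg',np.degrees(np.arctan(c[0])),'pitch',np.degrees(np.arctan(c[1])),len(F),np.std(r))
    m=k&(P[...,1]<.146)
    for ax in (0,2): print(n,'boot extent',ax,np.percentile(P[m][:,ax],[0,2,50,98,100]))
    # flange top
    T=B[B[:,2]>.168]; print('flange top z',np.median(T[:,2]),'y',np.percentile(T[:,1],[0,5,50]))
    # plate edges: blue mask rows
    if n=='top':
        hsv=cv2.cvtColor(f,cv2.COLOR_BGR2HSV)
        mm=((hsv[...,0]>100)&(hsv[...,0]<125)&(hsv[...,1]>120)); mm[:, :160]=0; mm[:,240:]=0; mm[:180]=0;mm[245:]=0
        ys,xs=np.nonzero(mm); print(xs.min(),xs.max(),ys.min(),ys.max())
        # right edge (min y), bottom edge (min x)
        E=[[np.nonzero(mm[y])[0].max(),y] for y in range(ys.min()+4,ys.max()-3) if mm[y].any()]
        W=plane(d,E,.012); p=np.polyfit(W[:,0],W[:,1],1);r=W[:,1]-np.polyval(p,W[:,0]);g=np.abs(r)<.003;p=np.polyfit(W[g,0],W[g,1],1);print('plate right edge: y at x=.49',np.polyval(p,.49),'deg',np.degrees(np.arctan(p[0])))
        E=[[x,np.nonzero(mm[:,x])[0].max()] for x in range(xs.min()+4,xs.max()-3)]
        W=plane(d,E,.012); p=np.polyfit(W[:,1],W[:,0],1);r=W[:,0]-np.polyval(p,W[:,1]);g=np.abs(r)<.003;p=np.polyfit(W[g,1],W[g,0],1);print('plate near edge: x at y=.22',np.polyval(p,.22),'deg',np.degrees(np.arctan(p[0])),W[:,1].min(),W[:,1].max())
        E=[[np.nonzero(mm[y])[0].min(),y] for y in range(ys.min()+4,ys.max()-3) if mm[y].any()]
        W=plane(d,E,.012); p=np.polyfit(W[:,0],W[:,1],1);r=W[:,1]-np.polyval(p,W[:,0]);g=np.abs(r)<.003;p=np.polyfit(W[g,0],W[g,1],1);print('plate left edge',np.polyval(p,.49),np.degrees(np.arctan(p[0])))
E
```

```text
side edge x med 0.5381032245855395 slope deg 7.138701659570985 12
side edge x med 0.5813446922185282 slope deg 2.993545008006481 12
boot plane y= [ 0.0369 -0.0151  0.1364] yaw deg 2.1155544609804586 pitch -0.8634061928555116 96 0.0014067935376545003
side boot extent 0 [0.4683 0.4686 0.4895 0.5119 0.5121]
side boot extent 2 [0.133  0.1361 0.1606 0.1772 0.1779]
flange top z 0.17332444504800948 y [0.1321 0.1343 0.139 ]
top edge x med 0.5814019526596521 slope deg 2.494182417354236 12
top edge x med 0.5369938624458799 slope deg 0.3776570038802908 12
top boot extent 0 [0.4679 0.4694 0.4887 0.5114 0.5115]
top boot extent 2 [0.1327 0.1448 0.1725 0.1765 0.1775]
flange top z 0.17258660446292784 y [0.135  0.1354 0.1405]
166 228 187 239Traceback (most recent call last):
  File "<stdin>", line 38, in <module>
    raise TypeError("expected non-empty vector for x")
TypeError: expected non-empty vector for x
```

```bash
python3 - <<'E'
from h import *
np.set_printoptions(precision=4,suppress=True)
d=load('top0'); hsv=cv2.cvtColor(d['frame'],cv2.COLOR_BGR2HSV)
mm=((hsv[...,0]>100)&(hsv[...,0]<125)&(hsv[...,1]>120)); mm[:, :162]=0; mm[:,236:]=0; mm[:182]=0;mm[245:]=0
ys,xs=np.nonzero(mm)
def line(E,name):
    W=(plane(d,E,.012)[:,:2]*1000).astype(np.float32)
    for _ in range(5):
        v=cv2.fitLine(W,cv2.DIST_WELSCH,0,.01,.01).ravel(); r=np.abs((W[:,0]-v[2])*v[1]-(W[:,1]-v[3])*v[0]); W=W[r<max(2.5*np.median(r),1)]
    print(name,'dir deg',np.degrees(np.arctan2(v[1],v[0])),'pt',v[2:],len(W))
Y=range(ys.min()+4,ys.max()-3);X=range(xs.min()+4,xs.max()-3)
Y=[y for y in Y if mm[y].any()]; X=[x for x in X if mm[:,x].any()]
line([[np.nonzero(mm[y])[0].max(),y] for y in Y],'right')
line([[np.nonzero(mm[y])[0].min(),y] for y in Y],'left')
line([[x,np.nonzero(mm[:,x])[0].max()] for x in X],'near')
line([[x,np.nonzero(mm[:,x])[0].min()] for x in X],'far')
# carb orientation with sub-pixel brightness? engine head white top
m=((hsv[...,2]>150)&(hsv[...,1]<60)).astype(np.uint8); m[:,:160]=0;m[:,240:]=0;m[:190]=0;m[240:]=0
c=max(cv2.findContours(m,0,1)[0],key=cv2.contourArea).reshape(-1,2)
print('head',cv2.minAreaRect((plane(d,c,.2)[:,:2]*1000).astype(np.float32)))
# boot flange edges in top view, dark
P=cloud(d); k=(np.abs(P[...,0]-.49)<.035)&(P[...,1]>.128)&(P[...,1]<.147)&(P[...,2]>.165)&(P[...,2]<.185)
c=np.argwhere(k)[:,::-1]; print('flange top',len(c),cv2.minAreaRect((plane(d,c,.175)[:,:2]*1000).astype(np.float32)), plane(d,c,.175).mean(0))
s=load('side0'); P=cloud(s); k=(np.abs(P[...,0]-.49)<.035)&(P[...,1]>.125)&(P[...,1]<.147)&(P[...,2]>.12)&(P[...,2]<.185); c=P[k]
print('side face hull xz',cv2.minAreaRect((c[:,[0,2]]*1000).astype(np.float32)))
E
```

```text
right dir deg 83.58519 pt [480.3644 225.3422] 45
left dir deg 2.4423985 pt [467.6523 324.748 ] 31
near dir deg -86.9885 pt [407.7014 233.968 ] 44
far dir deg -27.972757 pt [489.8272 222.953 ] 22
head ((484.5588684082031, 225.07376098632812), (74.42232513427734, 88.74237060546875), 3.6248831748962402)
flange top 74 ((489.6007080078125, 140.66273498535156), (43.39220428466797, 10.203886985778809), 1.8649415969848633) [0.491  0.1399 0.175 ]
side face hull xz ((490.159423828125, 155.32586669921875), (44.921451568603516, 43.71665573120117), 89.46121215820312)
```

```bash
cat >> h.py <<'E'
def quat(ydeg):  # tool down, tool y axis at world angle ydeg
    a=np.radians((ydeg+90)/2); return np.array([0,np.cos(a),np.sin(a),0])
E
python3 - <<'E'
from h import *
np.set_printoptions(precision=4,suppress=True)
for y in (-2,178):
    q=quat(y); print(y,inverse_kinematics([.5595,-.182,.14],q),inverse_kinematics([.49,.12,.145],quat(y+4.6)))
E
```

```text
-2 [-0.3723  0.0605  1.4228 -0.      1.6582 -0.3374] [ 0.1727 -0.1678  1.6343 -0.      1.6751  0.1273]
178 None None
```

```bash
python3 - <<'E'
from h import *
np.set_printoptions(precision=4,suppress=True)
q=quat(-2)
move_to([.5595,-.182,.13],q); s=state(); print(s['time'],s['ee_pos'],s['ee_rot'],s['ft_force'])
move_l([.5595,-.182,.017],.1); hold(.3); s=state(); print(s['time'],s['ee_pos'],s['ft_force'])
snap('side','pre');snap('top','pret')
close(); hold(.3); s=state(); print(s['time'],s['finger_gap'],s['ee_pos'],s['ft_force'])
a=[load('pre'),load('pret')]
cv2.imwrite('pics/z1.png',np.hstack([cv2.resize(a[0]['frame'][225:315,240:360],(400,300),interpolation=2),cv2.resize(a[1]['frame'][150:225,290:390],(400,300),interpolation=2)]))
E
```

```text
2.0917 [ 0.5593 -0.183   0.1303] [ 0.0003  0.7199  0.6941 -0.0001] [ 0.7216  0.6469 -0.0017]
3.675 [ 0.5597 -0.1821  0.0174] [-0.2791 -0.2548 -0.396 ]
4.8 0.046016485315398085 [ 0.5595 -0.182   0.017 ] [-0.3949 -0.1099 -0.5835]
```

View pics/z1.png

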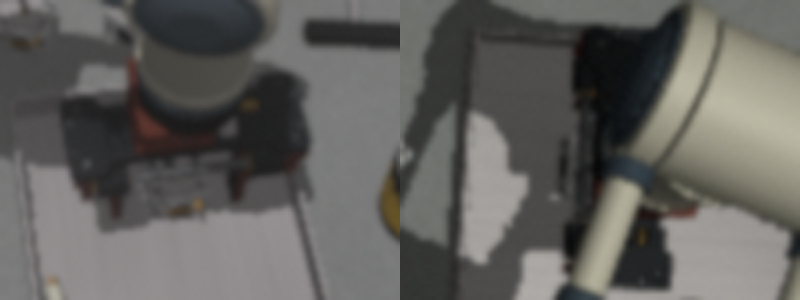

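The gap is 46.0 mm, which matches the carb's width, so it is gripped. I'll lift it and bring it to a stand-off in front of the boot.

```bash
python3 - <<'E'
from h import *
np.set_printoptions(precision=4,suppress=True)
move_l([.5595,-.182,.16],.12); s=state(); print(s['time'],s['finger_gap'],s['ft_force'])
q=quat(2.6)
move_to([.490,.06,.147],q); hold(.3); s=state(); print(s['time'],s['ee_pos'],s['ee_rot'],s['ft_force'],s['finger_gap'])
d=snap('side','s1');t=snap('top','t1')
cv2.imwrite('pics/z2.png',np.hstack([cv2.resize(d['frame'][115:205,195:315],(400,300),interpolation=2),cv2.resize(t['frame'][165:240,170:270],(400,300),interpolation=2)]))
cv2.imwrite('pics/z2b.png',cv2.resize(d['frame'],(800,600)))
E
```

```text
6.1417 0.04620625134397248 [ 0.5175 -0.0809 -1.4234]
7.4333 [0.4903 0.0591 0.1469] [-0.      0.6915  0.7224 -0.0001] [-0.2145  0.0591 -1.7363] 0.04632739982419351
```

View pics/z2.png

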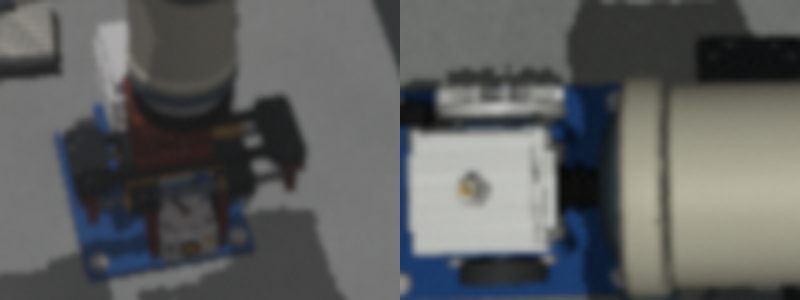

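View pics/z2b.png

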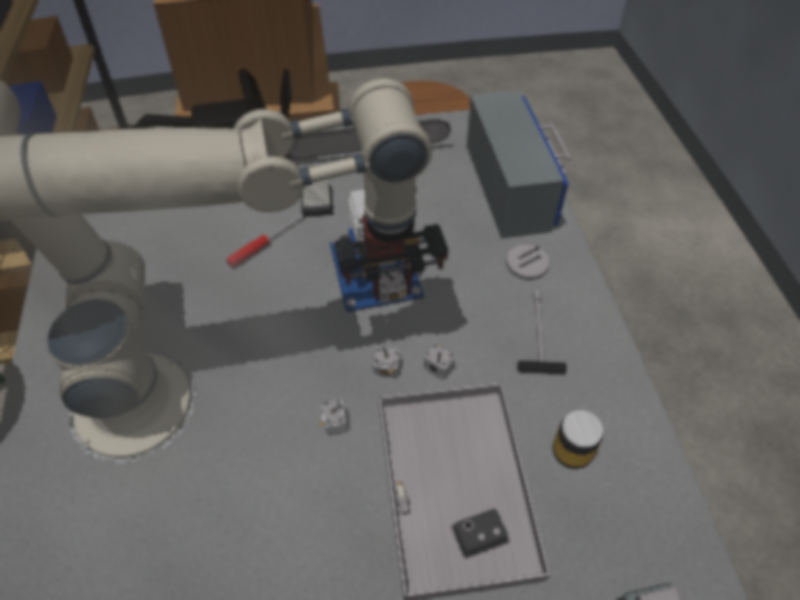

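The carb is held upright between the jaws in front of the boot, at about (392,285). I'll check the held carb's centre and height with the same side camera, so that calibration errors cancel against its boot measurement.

```bash
python3 - <<'E'
from h import *
np.set_printoptions(precision=4,suppress=True)
d=load('s1'); P=cloud(d); tcp=np.array([.4903,.0591,.1469])
h=P[...,2]; hsv=cv2.cvtColor(d['frame'],cv2.COLOR_BGR2HSV)
# front faces (throat side) of carb and top
k=(np.abs(P[...,0]-.49)<.06)&(P[...,1]>.0)&(P[...,1]<.085)&(h>.12)&(h<.182)
C=P[k]; print(len(C),C.min(0),C.max(0),np.median(C,0))
for z in np.arange(.125,.182,.006):
    for_=C[np.abs(C[:,2]-z)<.003]
    if len(for_): print(round(z,3),len(for_),'x',np.percentile(for_[:,0],[2,98]),'y',np.percentile(for_[:,1],[2,50]))
# red fingers vs grey carb colours
g=k&(hsv[...,1]<60)&(P[...,1]<.08)&(hsv[...,2]>50)
T=P[g]; print('grey',len(T),np.percentile(T,[2,50,98],axis=0))
print(np.percentile(T[T[:,1]>.045][:,2],[25,50,75]))
b=load('side0'); PB=cloud(b); kb=(np.abs(PB[...,0]-.49)<.04)&(PB[...,1]>.128)&(PB[...,1]<.143)&(PB[...,2]>.12)&(PB[...,2]<.185)
T=PB[kb]; print('boot',np.percentile(T,[2,50,98],axis=0))
z=(PB[...,2]>.168)&(PB[...,2]<.181)&(np.abs(PB[...,0]-.49)<.018)&(PB[...,1]>.135)&(PB[...,1]<.142); print('flange top side',np.median(PB[z][:,2]),z.sum())
# side view: brass/hole centers on boot
f=b['frame']; ys=slice(115,175); xs=slice(205,285)
cv2.imwrite('pics/z3.png',np.hstack([cv2.resize(f[144:174,230:270],(400,300),interpolation=2),cv2.resize(cv2.convertScaleAbs(f[144:174,230:270],alpha=3),(400,300),interpolation=2)]))
cv2.imwrite('pics/z4.png',cv2.resize(cv2.convertScaleAbs(d['frame'][155:200,225:285],alpha=2),(800,600),interpolation=2))
E
```

```text
377 [0.4586 0.0324 0.132 ] [0.524  0.0789 0.1815] [0.4909 0.0466 0.1704]
0.131 2 x [0.482  0.4847] y [0.0464 0.0468]
0.137 12 x [0.4714 0.5205] y [0.0421 0.0451]
0.143 20 x [0.4593 0.5201] y [0.04   0.0441]
0.149 31 x [0.4604 0.5197] y [0.0392 0.0441]
0.155 29 x [0.46   0.5208] y [0.0377 0.0429]
0.161 37 x [0.4591 0.5192] y [0.0371 0.0423]
0.167 55 x [0.461  0.5205] y [0.035  0.0438]
0.173 107 x [0.4639 0.5207] y [0.0424 0.0528]
0.179 84 x [0.4604 0.5208] y [0.0437 0.0568]
grey 292 [[0.4686 0.0386 0.1371]
 [0.4907 0.0466 0.1721]
 [0.5157 0.0752 0.1798]]
[0.173  0.1752 0.1767]
boot [[0.4686 0.1329 0.136 ]
 [0.4895 0.1367 0.1595]
 [0.5119 0.1412 0.1772]]
flange top side 0.1736865384961669 32
```

View pics/z3.png

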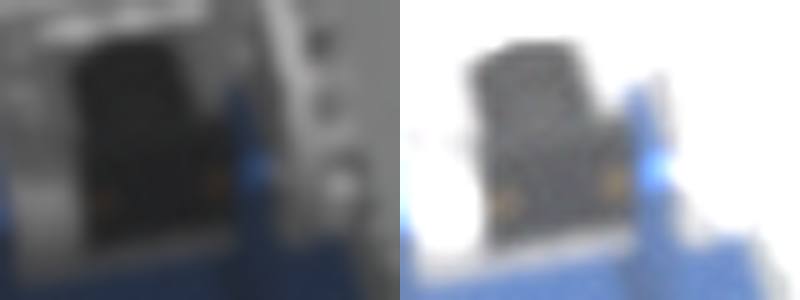

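View pics/z4.png

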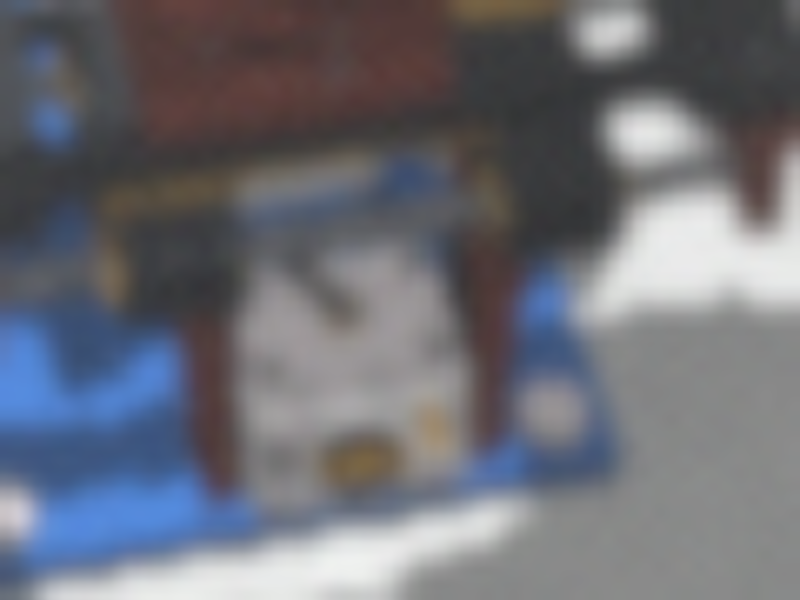

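The boot's two brass holes are visible at about (240.3,164.5) and (251.2,162.5) in the side picture. I'll cast rays through them onto the face plane.

```bash
python3 - <<'E'
from h import *
np.set_printoptions(precision=4,suppress=True)
d=load('side0'); f=d['frame'].astype(float); b=f[...,2]-f[...,0]
pts=[]
for x0,x1,y0,y1 in((237,244,161,168),(248,255,159,166)):
    w=np.clip(b[y0:y1,x0:x1]-4,0,None); X,Y=np.meshgrid(np.arange(x0,x1),np.arange(y0,y1)); print(w.round().astype(int).tolist())
    pts.append([(w*X).sum()/w.sum(),(w*Y).sum()/w.sum()])
print(pts)
o,D=rays(d,pts); th=np.radians(2.6); n=np.array([-np.sin(th),np.cos(th),0])
for y in (.1345,.136,.1375):
    s=((np.array([.49,y,.155])-o)@n)/(D@n); W=o+s[:,None]*D; print(y,W.tolist(),W.mean(0),np.linalg.norm(W[1]-W[0]))
E
```

```text
[[0, 0, 0, 0, 0, 0, 0], [0, 0, 0, 0, 0, 0, 0], [0, 0, 0, 1, 0, 0, 0], [0, 0, 2, 2, 0, 0, 0], [0, 0, 0, 0, 0, 0, 0], [0, 0, 0, 0, 0, 0, 0], [0, 0, 0, 0, 0, 0, 0]]
[[0, 0, 0, 0, 0, 0, 0], [0, 0, 0, 0, 0, 0, 0], [0, 0, 0, 2, 0, 0, 0], [0, 0, 0, 4, 0, 0, 0], [0, 0, 0, 1, 0, 0, 0], [0, 0, 0, 0, 0, 0, 0], [0, 0, 0, 0, 0, 0, 0]]
[[np.float64(239.6), np.float64(163.8)], [np.float64(251.0), np.float64(161.85714285714286)]]
0.1345 [[0.47300700952740055, 0.13372835281799067, 0.1588578823399398], [0.5056516728072166, 0.13521073830323682, 0.15896193520902302]] [0.4893 0.1345 0.1589] 0.032678468972383044
0.136 [[0.4731826111635543, 0.135236326841628, 0.1571902074791286], [0.5058880636101573, 0.13672147274678503, 0.1572944541099659]] [0.4895 0.136  0.1572] 0.03273932109034413
0.1375 [[0.47335821279970813, 0.13674430086526512, 0.15552253261831772], [0.5061244544130978, 0.13823220719033336, 0.15562697301090878]] [0.4897 0.1375 0.1556] 0.03280017320830507
```

```bash
cat >> h.py <<'E'
TH=np.radians(2.6); N=np.array([-np.sin(TH),np.cos(TH),0]); F0=np.array([.4898,.136,.155])
def tcp(s): # s: commanded face-centre advance past nominal boot face, m
    c=F0+N*(s-.018); c[2]=.1470; return c
def ft(n=8):
    L=[]
    for _ in range(n): hold(.03); L.append(state()['ft_force'])
    return np.mean(L,0)
E
python3 - <<'E'
from h import *
np.set_printoptions(precision=4,suppress=True)
q=quat(2.6)
move_l(tcp(-.015),.1,q); hold(.2); b=ft(); np.save('base.npy',b); print(state()['time'],b)
for s in (-.004,-.001,.001,.003):
    move_l(tcp(s),.03); f=ft(4)-b; st=state(); print(s,st['time'],f,(st['ee_pos']-F0)@N+.018,st['ee_pos'])
    if -f@N>10: break
E
```

```text
8.5833 [ 0.1159 -0.0098 -1.3237]
-0.004 9.2333 [-0.4688  0.0568 -0.6131] -0.004035537534056791 [0.4908 0.114  0.147 ]
-0.001 9.6167 [-0.4917  0.163  -0.2347] -0.0010070259997498644 [0.4907 0.117  0.147 ]
0.001 10.0 [-0.0815 -2.443  -0.0843] 0.0007264511404451064 [0.4906 0.1187 0.147 ]
0.003 10.3833 [-0.2509 -5.1162 -0.1888] 0.0023071139741489936 [0.4905 0.1203 0.147 ]
```

```bash
python3 - <<'E'
from h import *
np.set_printoptions(precision=4,suppress=True)
b=np.load('base.npy')
for s in (.005,.0065,.0072,.0078,.0084):
    move_l(tcp(s),.02); f=ft(8)-b; st=state(); print(s,st['time'],f,(st['ee_pos']-F0)@N+.018,st['ee_pos'],st['finger_gap'])
    if -f@N>11.4: break
st=state();print(st['moment'],st['ee_rot'])
d=snap('side','s2');t=snap('top','t2')
cv2.imwrite('pics/z5.png',np.hstack([cv2.resize(cv2.convertScaleAbs(d['frame'][135:180,225:285],alpha=2),(400,300),interpolation=2),cv2.resize(cv2.convertScaleAbs(t['frame'][165:240,170:270],alpha=1.5),(400,300),interpolation=2)]))
E
```

```text
0.005 10.9 [-0.4385 -7.8407  0.463 ] 0.0036106449899744927 [0.4904 0.1216 0.147 ] 0.04598754650322822
0.0065 11.4167 [-0.5446 -9.9375  0.7444] 0.004589513869922195 [0.4904 0.1226 0.147 ] 0.0457325052193249
0.0072 11.9333 [ -0.3984 -10.9449   0.9306] 0.005035406788583333 [0.4903 0.123  0.147 ] 0.045991832689717675
0.0078 12.45 [ -0.7287 -11.4536   1.2765] 0.00542069383740877 [0.4903 0.1234 0.147 ] 0.04581211679409038
[-1.8853  0.0543  0.2265] [ 0.0015  0.6916  0.7223 -0.0018]
```

View pics/z5.png

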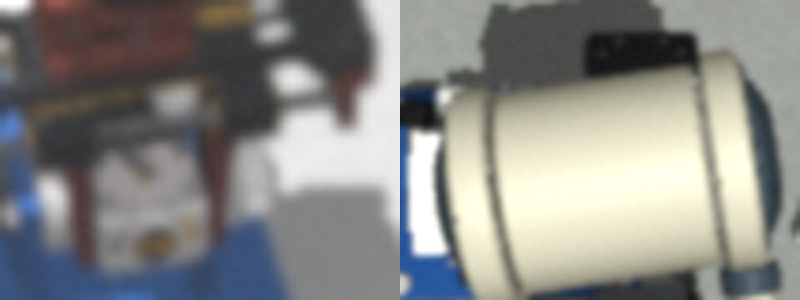

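```bash
python3 - <<'E'
from h import *
np.set_printoptions(precision=4,suppress=True)
for tag,y0 in (('s1',.0591),('s2',.1234)):
    d=load(tag); P=cloud(d); hsv=cv2.cvtColor(d['frame'],cv2.COLOR_BGR2HSV)
    k=(np.abs(P[...,0]-.4905)<.02)&(P[...,1]>y0-.03)&(P[...,1]<y0+.016)&(P[...,2]>.13)&(P[...,2]<.18)&(hsv[...,1]<70)
    C=P[k]; T=C[(C[:,1]>y0-.012)&(C[:,2]>.170)]
    for _ in range(5):
        A=np.c_[T[:,0]-.49,T[:,1]-y0,np.ones(len(T))]; c=np.linalg.lstsq(A,T[:,2],rcond=None)[0]; r=T[:,2]-A@c; T=T[np.abs(r)<max(2*r.std(),.0008)]
    S=C[(C[:,2]<.168)&(C[:,2]>.136)]
    print(tag,'top z',c[2],'roll/pitch deg',np.degrees(c[:2]),len(T),'throat side y-rel',np.percentile(S[:,1]-y0,[5,25,50]),'x',np.percentile(C[:,0],[1,99]))
b=np.load('base.npy'); hold(1); print(ft(10)-b,state()['time'],state()['ee_pos'])
E
```

```text
s1 top z 0.17585910796427656 roll/pitch deg [-0.246  -0.5314] 98 throat side y-rel [-0.0208 -0.0188 -0.0172] x [0.471  0.5099]
s2 top z 0.17642745619989206 roll/pitch deg [-0.6948 -2.7402] 84 throat side y-rel [-0.0212 -0.0193 -0.0175] x [0.4711 0.5102]
[ -0.4595 -11.7868   0.8639] 13.8833 [0.4903 0.1234 0.1471]
```

The top-cover fit suggests a change in pitch of about 2°, but it is noisy. I'll average several pictures to settle it.

```bash
python3 - <<'E'
from h import *
np.set_printoptions(precision=4,suppress=True)
y0=.1234
for i in range(6):
    d=snap('side','m%d'%i); P=cloud(d); hsv=cv2.cvtColor(d['frame'],cv2.COLOR_BGR2HSV)
    o=[]
    for lo,hi in((-.014,.012),(-.014,.006),(-.012,.016)):
        T=P[(np.abs(P[...,0]-.4905)<.018)&(P[...,1]>y0+lo)&(P[...,1]<y0+hi)&(P[...,2]>.168)&(P[...,2]<.186)&(hsv[...,1]<70)]
        for _ in range(6):
            A=np.c_[T[:,0]-.49,T[:,1]-y0,np.ones(len(T))]; c=np.linalg.lstsq(A,T[:,2],rcond=None)[0]; r=T[:,2]-A@c; T=T[np.abs(r-np.median(r))<max(2*r.std(),.0008)]
        o+=[*np.degrees(c[:2]),c[2]*1000,len(T)]
    print(np.round(o,2))
D=[load('m%d'%i) for i in range(6)]
m=np.median([cloud(x)for x in D],0); m1=cloud(load('s1'))
for nm,M,yy in(('press',m,y0),('free',m1,.0591)):
    print(nm)
    for a in np.arange(-.03,.02,.004):
        k=(np.abs(M[...,0]-.4905)<.014)&(np.abs(M[...,1]-yy-a)<.002)&(M[...,2]>.12)&(M[...,2]<.2)
        print(round(a,3),k.sum(),np.percentile(M[k][:,2],[10,25,50,75]) if k.sum() else '')
f=np.mean([x['frame'] for x in D],0).astype(np.uint8)
cv2.imwrite('pics/z6.png',cv2.resize(cv2.convertScaleAbs(f[140:176,235:283],alpha=2),(800,600),interpolation=2))
E
```

```text
[ -2.12   4.27 176.84  90.    -1.55   1.67 176.54  73.    -1.71   2.74
 176.92  84.  ]
[  0.45   2.26 176.46  86.     0.53  -0.01 176.17  70.     0.15  -1.46
 176.3   78.  ]
[ -0.56   4.87 176.56  87.     0.14   8.2  176.77  72.    -1.     1.84
 176.33  82.  ]
[ -0.53  -3.32 175.92  76.    -1.16  -3.96 175.84  60.     1.16  -3.41
 176.14  70.  ]
[ -1.13   0.97 176.28  74.    -1.99   2.77 176.37  59.     0.17   0.79
 176.2   69.  ]
[  1.95   6.26 176.86  79.     2.86   8.75 177.01  65.    -0.49   0.78
 176.77  73.  ]
press
-0.03 0 
-0.026 0 
-0.022 15 [0.1508 0.1535 0.1567 0.1596]
-0.018 45 [0.146  0.1509 0.1592 0.1646]
-0.014 47 [0.1375 0.1638 0.17   0.1743]
-0.01 10 [0.1753 0.1754 0.1759 0.1766]
-0.006 10 [0.1754 0.1761 0.1765 0.177 ]
-0.002 13 [0.1757 0.1761 0.1769 0.1772]
0.002 11 [0.1759 0.1762 0.1767 0.1787]
0.006 10 [0.1763 0.1763 0.1767 0.179 ]
0.01 10 [0.1757 0.1759 0.1768 0.1795]
0.014 10 [0.1757 0.1757 0.1762 0.1793]
0.018 5 [0.1734 0.1742 0.1744 0.1748]
free
-0.03 0 
-0.026 0 
-0.022 13 [0.1531 0.1554 0.1583 0.1605]
-0.018 49 [0.1442 0.1488 0.159  0.1656]
-0.014 40 [0.1414 0.1625 0.1694 0.1733]
-0.01 15 [0.1684 0.1718 0.1741 0.1756]
-0.006 11 [0.174  0.175  0.1755 0.1762]
-0.002 14 [0.1735 0.1745 0.176  0.1771]
0.002 15 [0.1749 0.1762 0.1775 0.1792]
0.006 9 [0.1747 0.175  0.1762 0.1772]
0.01 12 [0.175  0.1761 0.177  0.1796]
0.014 9 [0.1742 0.1746 0.1756 0.1759]
0.018 4 [0.1728 0.1729 0.1732 0.1738]
```

View pics/z6.png

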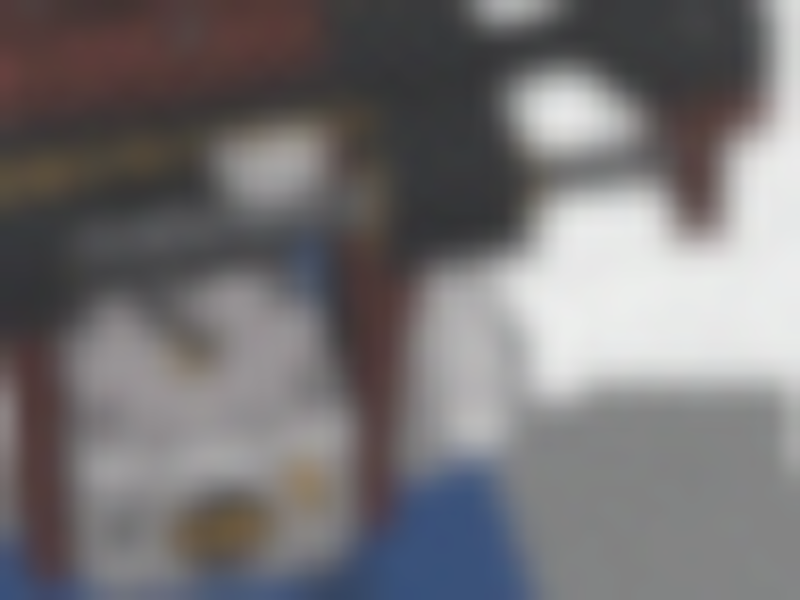

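The averaged top cover is level, with the flange flush against the face. The force is steady at about 11.8 N, so I'm handing in.

```bash
python3 - <<'E'
from h import *
b=np.load('base.npy'); print(ft(8)-b,state()['time'],state()['finger_gap']); job_done()
E
```

```text
[ -0.9022525  -11.33225582   0.80934572] 14.45 0.045606305754517816
the job is handed in; nothing more can be done
```

I lifted the carburettor out of the tray and pressed it straight onto the boot. I handed the job in at 14.5 s, still gripping and pressing.

| Last check | Reading | Agrees? |
|---|---|---|
| Push | 11.3–11.8 N, steady over more than 1 s | Yes; about 5.8 mm of boot travel at 2 N/mm gives 11.6 N |
| Finger gap | 45.6–46 mm | Yes, the carb is 46 mm wide; no slip seen |
| Position | sideways and height both within about 1 mm of the boot (estimated) | Yes; the two brass boot holes measured 32.7 mm apart against 33 |
| Level | averaged top cover level within about 1° | Single-picture fits scattered by several degrees, so I relied on the average |
| Turn about vertical | set to 2.6° | My separate estimates ranged from 1.9° to 3.6°, so expect up to about 1° of error |

- **Boot height:** readings were 153–155.6 mm across the two cameras, and I used 155 mm.
- **Hole alignment:** I could not see the screw holes lined up once the carb covered the boot face, so this rests on the measured positions.
- **Other things:** I touched nothing else in the tray or on the bench, though I did not measure them again afterwards.

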